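Ring up a padlock at the hands-free scanner

TASK

Ring up the large square-bodied padlock: lift it up and off its hook on the counter rack and hold it in the air before the hands-free scanner, shackle upward, its price label facing the window squarely (the window looks a little downward, so lean the padlock to match), centred on the window and about 10 cm from it. Finish while still holding it there, steady in the gripper and clear of scanner and rack. Leave the scanner as it is set, the other two padlocks on their hooks and the other things on the counter where they are.

Things in the scene. Friction and masses are not known exactly. Their poses are not given: they have to be found in the camera images.
- square_padlock: Padlock to ring up: brass block body 24 (x) x 50 (y) x 46 (z) mm, steel shackle, about 0.28 kg. Origin: centre of the body's underside; z up to the shackle, x out of the back face, which carries the label. Hangs free on one of the rack's three hooks (which one varies), x pointing to the crossbar. Grip the body from above across its 50 mm width, a finger on each side of the shackle.
- price_label (a point): Centre of the white striped price label (36 x 24 mm) on the square padlock's back face, 20 mm above the underside; same axes as the padlock, so x points straight out of the label.
- shackle_top (a point): Top of the square padlock's shackle, 79 mm above its underside. The shackle is an arch of 8 mm round bar in the padlock's y-z plane, 42 mm wide outside, 26 mm inside; the opening under its crown is 25 mm high. The crown rests on the hook arm.
- rack: Fixed dark steel rack: base 150 (x) x 400 (y) mm, posts at y = -190 and 190, crossbar along y at x = 30, top 189 mm up. Origin: under the base's centre. Three level hook arms run from the crossbar to -x at y = -100, 0, 100 mm, 12 mm wide, 4 thick, top 185 mm up.
- hook_tip (a point): Top of the upturned tip of the rack's middle hook (the others are alike), 8 mm above its arm, 45 mm on the -x side of the rack's origin; same axes as the rack. Padlocks hang about 22 mm behind the tip. To come off, a padlock is raised 8 to 21 mm so that the tip passes through the shackle, then drawn to the rack's -x by 50 mm or more.
- scan_window (a point): Centre of the scanner's dark red window (46 x 30 mm) in a grey head 72 wide, 62 high, on a black stand fixed to the counter (base 124 mm across), about 0.2 m up. -x points out along the line of sight, 6 to 23 degrees below level (varies); y is level, z up the window. The head turns if pushed. A padlock held right has its axes parallel to these (same directions), its label at x = -100 mm, y = z = 0.
- round_padlock: Bystander: padlock with a round disc body 58 mm across and 24 mm thick, hanging on another hook of the rack; origin at its underside.
- small_padlock: Bystander: small padlock, body 18 x 36 x 30 mm, hanging on another hook of the rack; origin at its underside.
- calculator: Bystander: desk calculator 115 x 165 mm, up to 45 mm high; origin under its centre.
- card_terminal: Bystander: card payment terminal 170 x 80 mm, 55 mm high; origin under its centre.
- stapler: Bystander: stapler 135 x 34 mm, 60 mm high; origin under its centre.
- ledgers: Bystander: stack of three leather-bound ledgers, 150 x 210 mm, 54 mm high; origin under its centre.
- mug: Bystander: white mug 80 mm across, 92 mm high; origin under its centre.
- tape_dispenser: Bystander: tape dispenser 150 x 55 mm, 80 mm high; origin under its centre.
Mind the look-alikes: they are no part of the job. Leave any turquoise look-alike of the square_padlock alone.

How it is judged:
On the way:
1. the square padlock is lifted clear off its hook and carried by the gripper alone (contact force between the fingers and square_padlock above 2 N and contact force between square_padlock and rack below 0.05 N and contact force between square_padlock and scanner below 0.05 N and contact force between square_padlock and table below 0.05 N and distance of square_padlock from where it was at the start of the episode above 0.03 m and height (world z) of square_padlock above 0.07 m), for 0.2 s.
At the end, for the whole second after the job is handed in: Padlock at rest in the gripper alone, underside over 90 mm up; label 65 to 135 mm from the window, within 25 mm of its centre line both ways, facing it within 17 deg, padlock rolled under 17 deg, shackle up; other padlocks and things within 30 mm of their starts (contact force between the fingers and square_padlock above 2 N and contact force between square_padlock and rack below 0.05 N and contact force between square_padlock and scanner below 0.05 N and contact force between square_padlock and table below 0.05 N and height (world z) of square_padlock above 0.09 m and x of price_label in the frame of scan_window between -0.135 and -0.065 m and y of price_label in the frame of scan_window between -0.025 and 0.025 m and z of price_label in the frame of scan_window between -0.025 and 0.025 m and x of scan_window in the frame of square_padlock above 0.05 m and angle between the x axis of square_padlock and the x axis of scan_window, either way round below 0.3 rad and angle between the y axis of square_padlock and the y axis of scan_window, either way round below 0.3 rad and z of shackle_top in the frame of scan_window above 0.03 m and linear speed of square_padlock below 0.03 m/s and angular speed of square_padlock below 0.3 rad/s and distance of each of round_padlock, small_padlock, calculator, card_terminal, stapler, ledgers, mug, tape_dispenser from where it was at the start of the episode below 0.03 m); the arm keeps its last pose, push and grip.
It fails at once if another padlock, or another thing on the counter, is displaced by more than 30 mm (distance of any of round_padlock, small_padlock, calculator, card_terminal, stapler, ledgers, mug, tape_dispenser from where it was at the start of the episode above 0.03 m).
It fails at once if the scanner's head is knocked out of its setting (window moved more than 8 mm) (distance of scan_window from where it was at the start of the episode above 0.008 m).
It also fails if it takes over 35 s, if anything falls off the work surface, if the arm or the gripper's body presses on something with over 40 N, if the wrist force passes 120 N, or if a joint passes its speed limit or range.

ROBOT

A 6-joint arm with a two-finger parallel gripper is mounted at the origin on the work surface. World frame = base frame: x ahead of the robot, y to its left, z up, the work surface at z = 0. Lengths are in m, angles in rad, forces in N, time in s.
With the tool pointing down it reaches from about 0.35 to 0.85 m from the base axis. Payload 8.1 kg.
Tool frame: the origin (TCP) lies at the very end of the fingers, on their centre line; the grasp point (between the pads) lies 19 mm behind it; z points along the fingers, y is the direction in which the jaws open and shut (so a half turn about z gives the same grasp; the last joint's range is limited). The gripper opens to 93 mm and grips with 3 to 60 N. Pads are 15 mm wide; open, the fingers measure 128 mm over their backs; the gripper's body (75 mm by 188 mm) begins 65 mm behind the grasp point.
Start: joints at [1.181, 0.13, 1.488, -0, 1.523, -0.085], TCP at [0.18, 0.572, 0.183] pointing down, gripper open.
Joint ranges: [-2.96, 2.96], [-0.89, 2.26], [0.02, 2.5], [-1.34, 4.48], [0, 2.73], [-2.66, 2.66]. Speed limits (rad/s): [2.39, 2.39, 2.79, 3.14, 3.14, 3.14].

INTERFACE

Orientations are given as a rotation vector (axis times angle).
In Python, from plant import robot gives the robot as it stands.
- The arm moves only by the shell command python3 -m inch 'ROWS' [FORCE]. ROWS is JSON, a list that holds one entry, the list of rows, each a list of 7 numbers: the shift along the tool's x, y, z in cm, then the turn, a rotation vector about the tool's x, y, z in degrees, then the gripper command: -1 is fully open, 1 is shut, values between are in proportion. A call has 1 to 5 rows; each row shifts and turns the commanded pose from where the row before left it, along the tool's axes as they then stand; what a row does not reach is not made up. A row lasts 1/10 s, in which the tool goes at most 50 mm and 8.59 degrees, less where a joint would pass 70% of its speed; a pose out of reach is approached as far as the arm can. A call with a gripper value outside its range is refused whole. The fingers move at their own pace and stop on an object; FORCE is the grip in N (left out, the last holds). Time passes only in rows, so rows that do not move let the fingers close. It gives the time, the measured TCP pose, the force and the opening at its end, in the units of the state.
- robot.read_state(): the state, without advancing time (a new reading comes with each control period).
- robot.read_camera(name): name is "side" or "top" or "wrist"; returns a dict with "image" (420x560x3 uint8, blue, green, red), "K" (3x3 intrinsics, pixels), "R" (3x3) and "t" (3): a world point X has camera coordinates R X + t; the wrist camera has in their place "tool_from_camera" (4x4, takes a point from camera to tool coordinates, whose origin is the TCP and whose axes are the flange's). Camera axes: x right, y down, z forward; pixel columns grow to the right and rows downward; lengths in m; the calibration is good to about 2 mm. A picture is of the moment at which its call begins: read the wrist's pose just before it. There is no depth.
- robot.close_job(): hands the job in, once; it reports no verdict.
The state is a dict: "t": time; "q": joint angles; "dq": joint speeds; "joint_torque": joint torques, N m; "tool_pos": TCP position; "orientation": TCP orientation; "force": force on the tool from outside, world axes, zero at the start; "wrist_torque": the same for the moment, N m; "opening": finger opening in m.
Only numpy, scipy, OpenCV 4.12 (cv2) and the standard library are available. Lean on these libraries where they do the work, as an engineer would, in place of code of your own. Each camera call takes 0.05 s, during which the arm holds its last target. There are 200 camera calls.

## Working session

There is one attempt and no reset: what is moved stays moved. The work goes in short steps, Python scripts to look and compute and a shell command to move; the robot and the scene stay as the last step left them, time stands still between calls to the robot, and variables do not carry over. Pictures are saved under pics/ and viewed, about 8 in all and at most 12, crops included, and the job is handed in when it is done.

```bash
ls; mkdir -p pics
python3 - <<'E'
from plant import robot
import cv2,numpy as np
s=robot.read_state();print(s['t'],s['tool_pos'],s['orientation'],s['opening'])
for n in("side","top","wrist"):
    c=robot.read_camera(n);cv2.imwrite(f"pics/{n}0.png",c["image"])
    np.savez(f"{n}0.npz",**c)
    print(n,{k:np.round(v,3).tolist() for k,v in c.items() if k!="image"})
E
```

```text
pics
0.0 [0.17980399 0.5717893  0.18181837] [-4.76881770e-01 -3.10474456e+00  2.72298763e-03] 0.09281584818802642
side {'K': [[463.45, 0.0, 287.221], [0.0, 463.45, 202.403], [0.0, 0.0, 1.0]], 'R': [[-0.882, -0.471, -0.018], [-0.292, 0.576, -0.763], [0.37, -0.668, -0.646]], 't': [0.477, 0.279, 1.119]}
top {'K': [[465.829, 0.0, 280.305], [0.0, 465.829, 207.973], [0.0, 0.0, 1.0]], 'R': [[-0.029, -1.0, -0.004], [-0.979, 0.029, -0.203], [0.203, -0.002, -0.979]], 't': [0.006, 0.547, 1.334]}
wrist {'K': [[292.181, 0.0, 277.001], [0.0, 292.181, 209.22], [0.0, 0.0, 1.0]], 'tool_from_camera': [[-0.001, -0.96, -0.278, 0.077], [1.0, -0.001, 0.0, -0.001], [-0.0, -0.278, 0.96, -0.203], [0.0, 0.0, 0.0, 1.0]]}
```

View pics/side0.png

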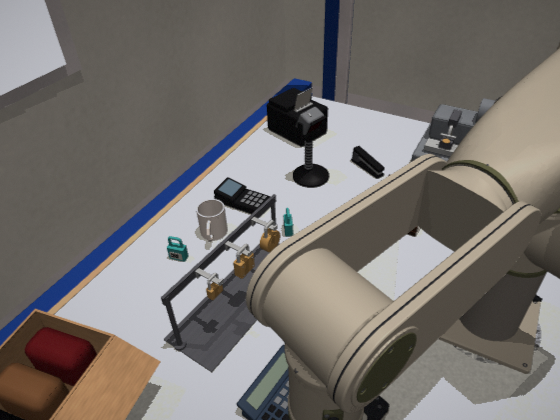

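View pics/top0.png

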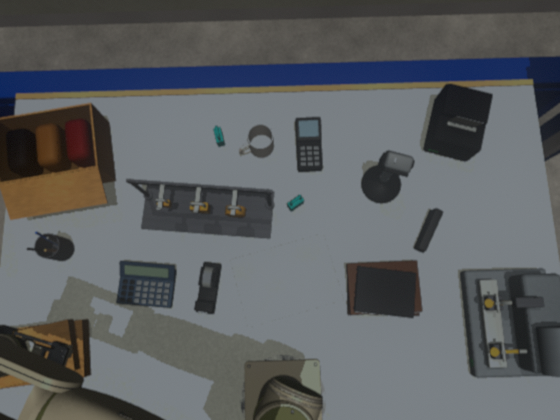

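Run:
```python
import cv2,numpy as np
s=cv2.imread("pics/side0.png");t=cv2.imread("pics/top0.png")
r=lambda i,x,y,w,h:cv2.resize(i[y:y+h,x:x+w],(400,300),interpolation=cv2.INTER_CUBIC)
# each crop scaled
A=r(s,180,190,133,100);B=r(s,270,80,80,60);C=r(t,130,160,160,120);D=r(t,350,130,80,60)
cv2.imwrite("pics/c1.png",np.vstack([np.hstack([A,B]),np.hstack([C,D])]))
```

```text
(no output)
```

View pics/c1.png

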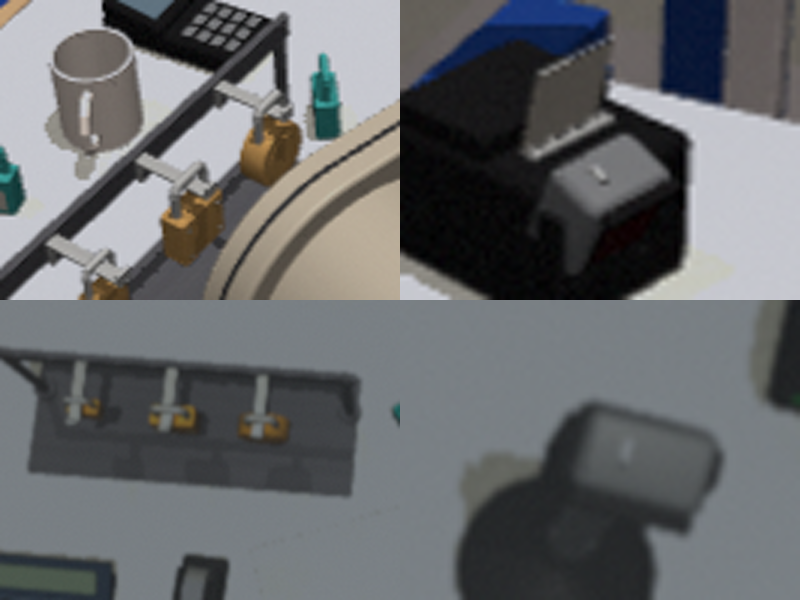

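View pics/wrist0.png

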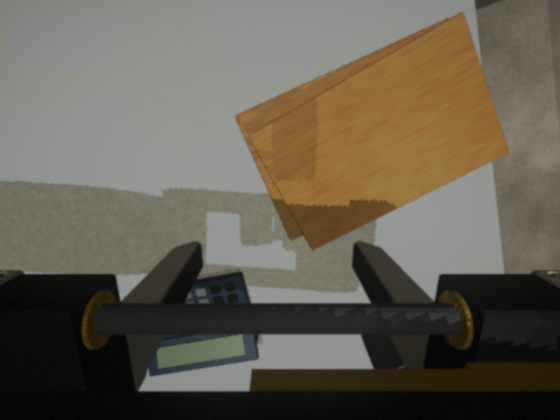

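```bash
cat > h.py <<'E'
import numpy as np,cv2
from scipy.spatial.transform import Rotation as Ro
def cam(c,s=None):
    "K,R,t of camera dict; s=state for wrist"
    if 'R' in c: return np.array(c['K']),np.array(c['R']),np.array(c['t'])
    T=np.eye(4);T[:3,:3]=Ro.from_rotvec(s['orientation']).as_matrix();T[:3,3]=s['tool_pos']
    M=np.linalg.inv(T@np.array(c['tool_from_camera']));return np.array(c['K']),M[:3,:3],M[:3,3]
def atz(C,u,v,z):
    K,R,t=C;o=-R.T@t;d=R.T@np.linalg.solve(K,[u,v,1]);return o+d*(z-o[2])/d[2]
def proj(C,X):
    K,R,t=C;p=(K@(R@np.atleast_2d(X).T+t[:,None])).T;return p[:,:2]/p[:,2:]
def tri(*obs):
    A=[];b=[]
    for C,u,v in obs:
        K,R,t=C;o=-R.T@t;d=R.T@np.linalg.solve(K,[u,v,1]);d/=np.linalg.norm(d)
        P=np.eye(3)-np.outer(d,d);A.append(P);b.append(P@o)
    A=np.vstack(A);b=np.hstack(b);x=np.linalg.lstsq(A,b,rcond=None)[0];return x,np.linalg.norm(A@x-b)
E
python3 - <<'E'
from h import *
np.set_printoptions(precision=4,suppress=True)
T=cam(np.load('top0.npz'));S=cam(np.load('side0.npz'))
c=lambda x,y:(130+x/2.5,160+y/2.5)
for n,p,z in [('barL',(5,350),.189),('barR',(358,377),.189),('hookmid root',(172,370),.185),('hookmid tip',(165,430),.193),('hookL tip',(74,420),.193),('hookR tip',(257,437),.193),('baseBL',(30,472),.01),('baseBR',(350,495),.01)]:
    print(n,atz(T,*c(*p),z))
d=lambda x,y:(350+(x-400)/5,130+(y-300)/5)
e=lambda x,y:(270+(x-400)/5,80+y/5)
for p in [(590,405),(718,438),(690,530),(560,470)]: print('head',atz(T,*d(*p),.24))
# white mark on head top
print(tri((T,*d(627,450)),(S,*e(600,175))))
for q in [(600,258),(595,228),(625,255),(660,208)]: print(e(*q))
# side-only: hooks
a=lambda x,y:(180+x/3,190+y/3)
for p in [(212,188),(290,115),(128,280)]: print('sideTip',atz(S,*a(*p),.193))
E
```

```text
barL [0.2871 0.3809 0.189 ]
barR [0.2493 0.016  0.189 ]
hookmid root [0.2618 0.2084 0.185 ]
hookmid tip [0.2023 0.2137 0.193 ]
hookL tip [0.2148 0.3066 0.193 ]
hookR tip [0.1927 0.1201 0.193 ]
baseBL [0.1502 0.4033 0.01  ]
baseBR [0.1141 0.0321 0.01  ]
head [ 0.654  -0.2991  0.24  ]
head [ 0.6338 -0.3652  0.24  ]
head [ 0.584  -0.3462  0.24  ]
head [ 0.6187 -0.2807  0.24  ]
(array([ 0.6291, -0.3185,  0.2344]), np.float64(0.001771978829511366))
(310.0, 131.6)
(309.0, 125.6)
(315.0, 131.0)
(322.0, 121.6)
sideTip [0.5102 0.2238 0.193 ]
sideTip [0.4968 0.1286 0.193 ]
sideTip [0.5163 0.3256 0.193 ]
```

Run:
```python
from h import *
np.set_printoptions(precision=4,suppress=True)
T=cam(np.load('top0.npz'));S=cam(np.load('side0.npz'))
c=lambda x,y:(130+x/2.5,160+(y-300)/2.5)
for n,p,z in [('barL',(5,350),.189),('barR',(358,377),.189),('hookmid root',(172,370),.185),('hookmid tip',(165,430),.193),('hookL tip',(74,420),.193),('hookR tip',(257,437),.193),('baseBL',(30,472),.01),('baseBR',(350,495),.01)]:
    print(n,atz(T,*c(*p),z))
a=lambda x,y:(180+x/3,190+y/3)
print(tri((T,*c(165,430)),(S,*a(210,190))))
```

```text
barL [0.6089 0.3925 0.189 ]
barR [0.5672 0.0079 0.189 ]
hookmid root [0.5821 0.2106 0.185 ]
hookmid tip [0.5139 0.2162 0.193 ]
hookL tip [0.5277 0.3142 0.193 ]
hookR tip [0.5033 0.1177 0.193 ]
baseBL [0.5036 0.4145 0.01  ]
baseBR [0.4638 0.0236 0.01  ]
(array([0.5161, 0.2182, 0.1827]), np.float64(0.00021072109010645748))
```

```bash
cat >> h.py <<'E'
def padR(yaw,pitch=0):
    "padlock axes: x toward yaw, raised by pitch (deg)"
    return Ro.from_euler('ZY',[yaw,-pitch],degrees=True).as_matrix()
def toolR(P): return P@np.diag([-1.,1.,-1.])
def togo(s,pos,P):
    R=Ro.from_rotvec(s['orientation']).as_matrix()
    print('shift cm',np.round(R.T@(np.array(pos)-s['tool_pos'])*100,2),'then turn deg',np.round(np.degrees(Ro.from_matrix(R.T@toolR(P)).as_rotvec()),2),'| t',round(s['t'],2),'f',np.round(s['force'],1),'open',round(s['opening'],4))
E
python3 - <<'E'
from h import *
from plant import robot
s=robot.read_state();togo(s,[.536,.2137,.25],padR(-6.2));togo(s,[.18,.572,.25],padR(-6.2))
E
```

```text
shift cm [-44.72 -23.49  -6.77] then turn deg [ -0.08  -0.02 -11.26] | t 0.15 f [-0.5 -0.4  0.2] open 0.0929
shift cm [-0.01  0.01 -6.8 ] then turn deg [ -0.08  -0.02 -11.26] | t 0.15 f [-0.5 -0.4  0.2] open 0.0929
```

```bash
python3 -m inch '[[[0,0,-3.4,0,0,0,-1],[0,0,-3.4,0,0,0,-1],[-3.7,-1.95,0,0,0,0,-1],[-3.7,-1.95,0,0,0,0,-1],[-3.7,-1.95,0,0,0,0,-1]]]'
python3 -m inch '[[[-3.7,-1.95,0,0,0,0,-1],[-3.7,-1.95,0,0,0,0,-1],[-3.7,-1.95,0,0,0,0,-1],[-3.7,-1.95,0,0,0,0,-1],[-3.7,-1.95,0,0,0,0,-1]]]'
python3 -m inch '[[[-3.7,-1.95,0,0,0,0,-1],[-3.7,-1.95,0,0,0,0,-1],[0,0,0,0,0,-5.6,-1],[0,0,0,0,0,-5.6,-1],[0,0,0,0,0,0,-1]]]'
python3 - <<'E'
from h import *
from plant import robot
s=robot.read_state();togo(s,[.536,.2137,.25],padR(-6.2))
import pickle
o={'s':s}
for n in('wrist','side','top'):
    o[n]=robot.read_camera(n)
pickle.dump(o,open('v1.pkl','wb'))
cv2.imwrite('pics/w1.png',o['wrist']['image'])
E
```

```text
t: 0.65
tool_pos: [0.2689, 0.4823, 0.2508]
orientation: [0.475, 3.105, 0.0]
force: [-0.2, 0.6, 0.2]
opening: 0.0933
t: 1.15
tool_pos: [0.4164, 0.3333, 0.2506]
orientation: [-0.477, -3.105, 0.0]
force: [0.5, 1.0, -0.3]
opening: 0.0933
t: 1.65
tool_pos: [0.4746, 0.2748, 0.2504]
orientation: [-0.171, -3.136, 0.001]
force: [0.1, 0.5, 0.5]
opening: 0.0933
shift cm [-6.77 -5.4   0.04] then turn deg [-0.02 -0.04 -0.03] | t 1.65 f [0.1 0.5 0.5] open 0.0933
```

View pics/w1.png

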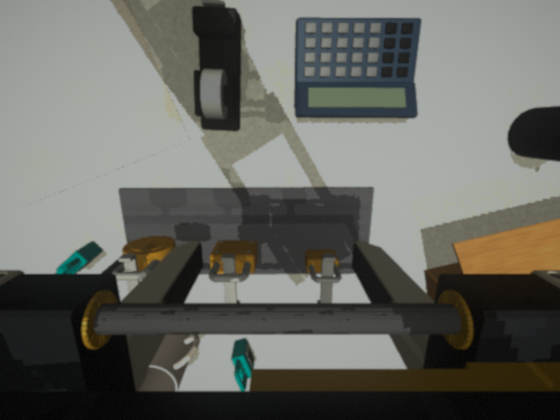

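Run:
```python
import cv2
i=cv2.imread('pics/w1.png')[232:312,110:350]
cv2.imwrite('pics/w1c.png',cv2.resize(i,None,fx=3.33,fy=5,interpolation=cv2.INTER_CUBIC)[:, :800])
```

```text
(no output)
```

View pics/w1c.png

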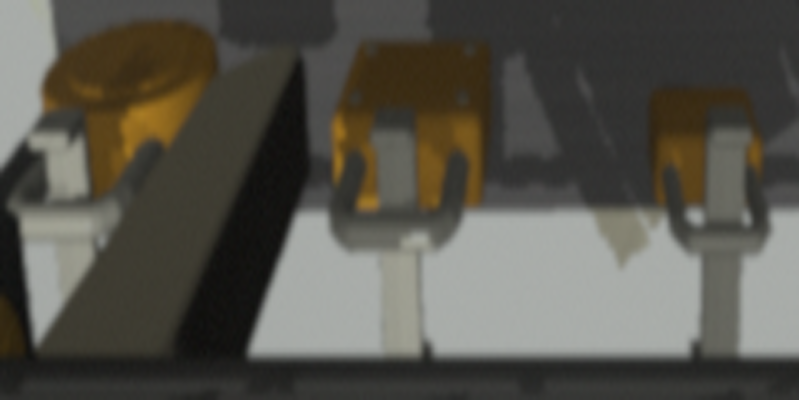

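Run:
```python
from h import *
import pickle
np.set_printoptions(precision=4,suppress=True)
o=pickle.load(open('v1.pkl','rb'));W=cam(o['wrist'],o['s'])
c=lambda x,y:(110+x/3.33,232+y/5)
for n,p,z in [('tipM',(393,112),.193),('tipS',(730,125),.193),('tipR',(55,130),.193),('crownM',(397,228),.191),('shL',(335,228),.185),('shR',(463,228),.185),('bodyTL',(335,118),.160),('bodyTR',(487,115),.16),('botL',(362,42),.114),('botR',(487,40),.114),('backtopL',(332,205),.16),('backtopR',(485,207),.16)]:
    print(n,atz(W,*c(*p),z))
```

```text
tipM [0.5132 0.2217 0.193 ]
tipS [0.5267 0.3191 0.193 ]
tipR [0.5061 0.1229 0.193 ]
crownM [0.5392 0.2185 0.191 ]
shL [0.5404 0.1981 0.185 ]
shR [0.5447 0.2372 0.185 ]
bodyTL [0.5271 0.1949 0.16  ]
bodyTR [0.5319 0.2446 0.16  ]
botL [0.528  0.1948 0.114 ]
botR [0.5326 0.2414 0.114 ]
backtopL [0.5479 0.1902 0.16  ]
backtopR [0.554  0.2411 0.16  ]
```

```bash
python3 - <<'E'
from h import *
from plant import robot
s=robot.read_state();togo(s,[.5395,.218,.123],padR(-6))
E
python3 -m inch '[[[-3.6,-2.5,0,0,0,0,-0.6],[-3.6,-2.5,0,0,0,0,-0.6],[0,0,3,0,0,0,-0.6],[0,0,2,0,0,0,-0.6],[0,0,0,0,0,0,-0.6]]]'
python3 - <<'E'
from h import *
from plant import robot
s=robot.read_state();togo(s,[.5395,.218,.123],padR(-6))
cv2.imwrite('pics/w2.png',robot.read_camera('wrist')['image'])
E
```

```text
shift cm [-7.13 -4.98 12.77] then turn deg [-0.01 -0.01 -0.4 ] | t 1.8 f [ 0.7  0.2 -0.2] open 0.0928
t: 2.3
tool_pos: [0.5385, 0.2171, 0.1969]
orientation: [-0.174, -3.131, 0.003]
force: [-0.3, -0.2, -1.0]
opening: 0.0745
shift cm [-0.14  0.12  7.39] then turn deg [-0.15 -0.34 -0.37] | t 2.3 f [-0.3 -0.2 -1. ] open 0.0745
```

View pics/w2.png

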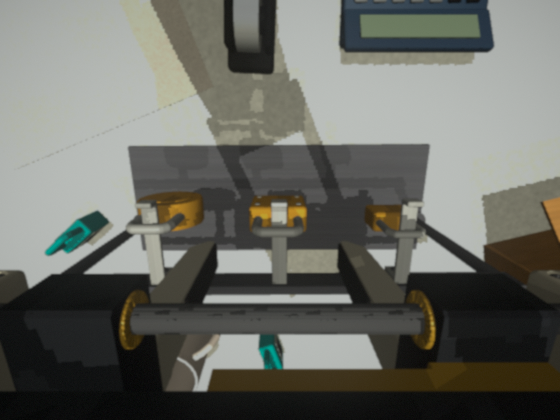

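Padlock body (col 250–307) sits centred between the fingers (col ~215 and ~340). Descending and gripping.

```bash
python3 -m inch '[[[-0.1,0.1,2.4,0,0,0,-0.6],[0,0,2.4,0,0,0,-0.6],[0,0,2.0,0,0,0,-0.6],[0,0,0.5,0,0,0,-0.6],[0,0,0,0,0,0,-0.6]]]' 30
python3 -m inch '[[[0,0,0,0,0,0,0.6],[0,0,0,0,0,0,0.6],[0,0,0,0,0,0,0.6],[0,0,0,0,0,0,0.6],[0,0,0,0,0,0,0.6]]]' 30
python3 - <<'E'
from h import *
from plant import robot
s=robot.read_state();togo(s,[.5395,.218,.137],padR(-6))
E
```

```text
t: 2.85
tool_pos: [0.5416, 0.219, 0.1285]
orientation: [0.171, 3.137, 0.0]
force: [-0.5, -0.3, -0.3]
opening: 0.0744
t: 3.35
tool_pos: [0.5419, 0.2186, 0.1282]
orientation: [0.172, 3.136, 0.0]
force: [1.0, 0.3, 1.8]
opening: 0.0411
shift cm [ 0.23 -0.08 -0.88] then turn deg [ 0.    0.03 -0.27] | t 3.35 f [1.  0.3 1.8] open 0.0411
```

```bash
python3 -m inch '[[[0,0,0,0,0,0,0.6],[0,0,0,0,0,0,0.6]]]' 30
python3 - <<'E'
from plant import robot
import cv2,numpy as np,pickle
s=robot.read_state();print(s['opening'])
w=robot.read_camera('wrist')['image'];d=robot.read_camera('side')['image']
a=w[130:310,160:400];b=d[170:330,150:390]
cv2.imwrite('pics/g1.png',np.vstack([cv2.resize(a,(400,300)),cv2.resize(b,(400,267))]))
E
```

```text
t: 3.55
tool_pos: [0.5419, 0.2186, 0.1282]
orientation: [0.172, 3.136, 0.0]
force: [-0.3, -0.1, 3.2]
opening: 0.0411
0.041108669673308645
```

View pics/g1.png

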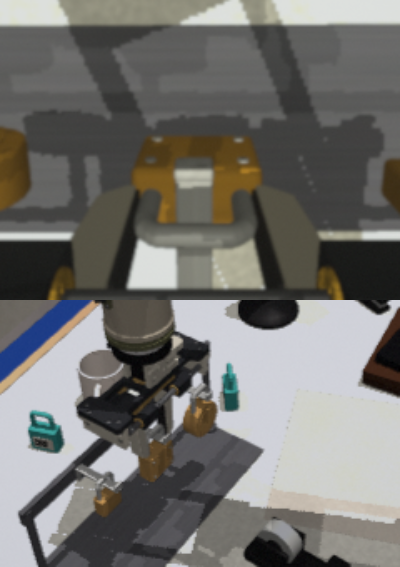

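Run:
```python
from plant import robot
from h import *
s=robot.read_state()
w=robot.read_camera('wrist');d=robot.read_camera('side')
W=cam(w,s);S=cam(d)
w=cv2.resize(w['image'][200:300,200:350],None,fx=5.33,fy=3,interpolation=cv2.INTER_CUBIC)
# side crop around the TCP, mark expected TCP, body corners
p=proj(S,s['tool_pos'])[0];u,v=int(p[0]),int(p[1]);print(p)
d=d['image'][v-45:v+15,u-80:u+80]
d=cv2.resize(d,(800,300),interpolation=cv2.INTER_CUBIC)
cv2.imwrite('pics/g2.png',np.vstack([w[:,:800] if w.shape[1]>=800 else cv2.resize(w,(800,300)),d]))
print(proj(S,np.array([[.54,.218,z] for z in(.114,.16,.193)]))-[u-80,v-45])
print(proj(W,np.array(s['tool_pos'])+np.array([[0,y,0] for y in(-.025,-.0205,.0205,.025)])))
```

```text
[242.24445106 265.85596897]
[[81.55260719 50.00337749]
 [79.97286811 36.66628292]
 [78.78443328 26.63281109]]
[[244.79819649 236.1166743 ]
 [250.81080182 235.4890672 ]
 [305.94232862 229.7343343 ]
 [312.03203566 229.09867918]]
```

View pics/g2.png

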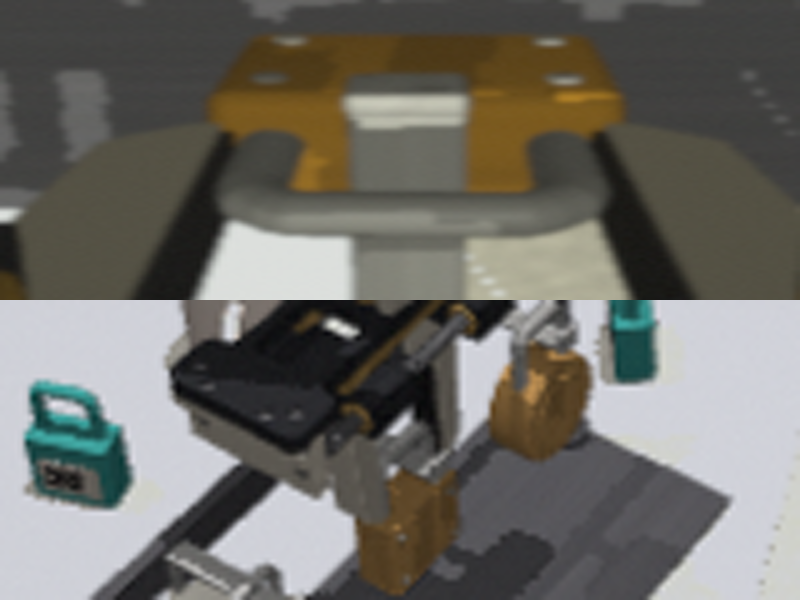

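```bash
python3 -m inch '[[[0,0,-0.5,0,0,0,0.6],[0,0,-0.5,0,0,0,0.6],[0,0,-0.4,0,0,0,0.6],[0,0,0,0,0,0,0.6],[0,0,0,0,0,0,0.6]]]' 45
python3 - <<'E'
from plant import robot
from h import *
s=robot.read_state()
w=robot.read_camera('wrist')
togo(s,[.5419,.2186,.1422],padR(-6))
i=w['image'][190:310,180:380]
cv2.imwrite('pics/g3.png',cv2.resize(i,(800,480),interpolation=cv2.INTER_CUBIC))
E
```

```text
t: 4.25
tool_pos: [0.5417, 0.2187, 0.1418]
orientation: [-0.172, -3.137, -0.0]
force: [0.4, -0.4, -3.3]
opening: 0.0407
shift cm [-0.02 -0.   -0.04] then turn deg [ 0.   -0.   -0.26] | t 4.25 f [ 0.4 -0.4 -3.3] open 0.0407
```

View pics/g3.png

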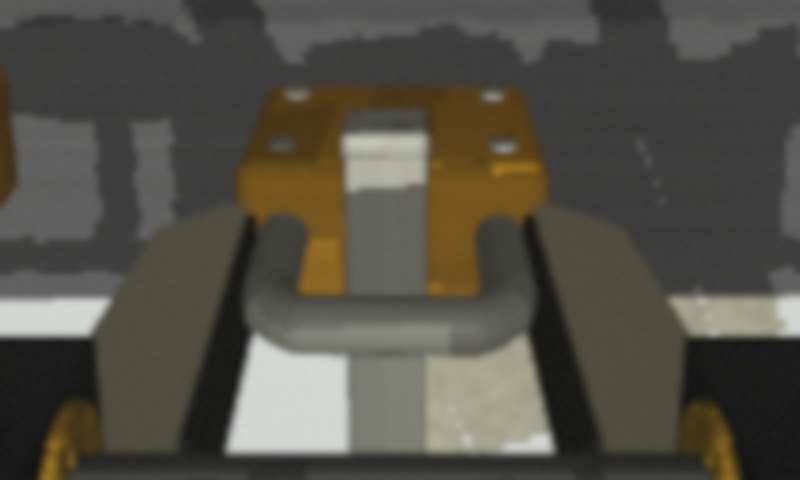

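Weight is on the gripper (−3.3 N) and the shackle has risen with it. Drawing it off the hook.

```bash
python3 -m inch '[[[0.8,0,0,0,0,0,0.6],[2,0,0,0,0,0,0.6],[2.5,0,0,0,0,0,0.6],[2.5,0,0,0,0,0,0.6],[2,0,0,0,0,0,0.6]]]'
python3 -m inch '[[[0,0,-2,0,0,0,0.6],[0,0,-3,0,0,0,0.6],[0,0,-3,0,0,0,0.6],[0,0,-2,0,0,0,0.6],[0,0,0,0,0,0,0.6]]]'
python3 - <<'E'
from plant import robot
from h import *
import pickle
s=robot.read_state()
togo(s,[.40,-.15,.25],padR(-14))
o={n:robot.read_camera(n) for n in('side','top')};pickle.dump(o,open('v2.pkl','wb'))
S,T=o['side']['image'],o['top']['image']
r=lambda i,u,v,w,h,W,H:cv2.resize(i[v:v+h,u:u+w],(W,H),interpolation=cv2.INTER_CUBIC)
cv2.imwrite('pics/f1.png',np.vstack([np.hstack([r(S,285,95,64,48,400,300),r(T,360,135,64,48,400,300)]),r(S,160,110,240,90,800,300)]))
E
```

```text
t: 4.8
tool_pos: [0.4423, 0.2294, 0.1414]
orientation: [-0.171, -3.136, 0.0]
force: [0.4, 0.9, -3.2]
opening: 0.0406
t: 5.3
tool_pos: [0.4455, 0.2301, 0.2454]
orientation: [0.171, 3.132, 0.004]
force: [0.2, 0.3, -3.5]
opening: 0.0411
shift cm [  0.38 -38.28  -0.57] then turn deg [0.18 0.29 7.75] | t 5.3 f [ 0.2  0.3 -3.5] open 0.0411
```

View pics/f1.png

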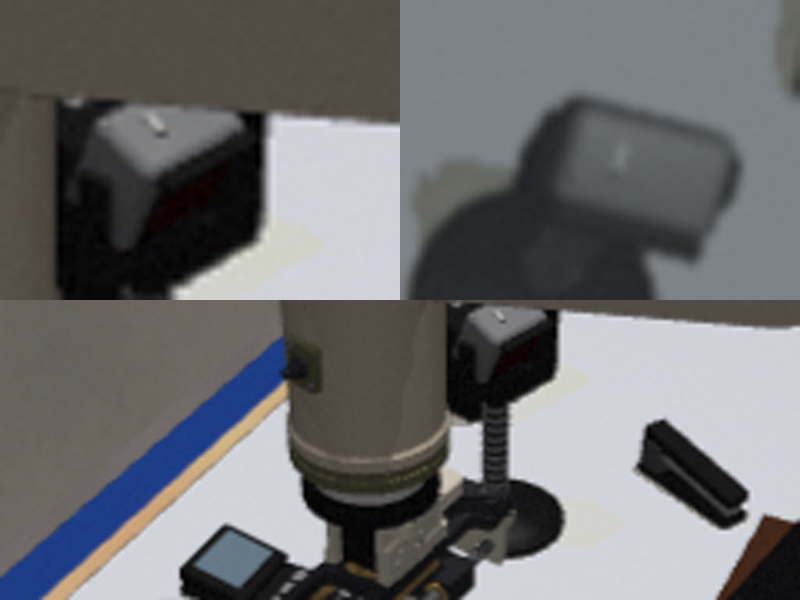

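Run:
```python
import numpy as np,cv2
i=np.load('side0.npz')['image'][112:136,296:334].astype(int)
r=i[...,2]-(i[...,0]+i[...,1])//2
print('red');print('\n'.join('%3d '%(112+k)+' '.join('%2d'%x for x in row) for k,row in enumerate(r)))
g=i.sum(2)//3
print('grey');print('\n'.join('%3d '%(112+k)+' '.join('%3d'%x for x in row) for k,row in enumerate(g)))
j=np.load('top0.npz')['image'][146:180,378:418].astype(int).sum(2)//3
print('top');print('\n'.join('%3d '%(146+k)+' '.join('%3d'%x for x in row) for k,row in enumerate(j)))
```

```text
red
112  1  1 -3  1  0  1  0  0 -1 -1 -2 -1 -1 -2 -3 -2 -3 -1 -3 -1 -1 -1 -2 -2 -3 -1 -1 -1  1 -1  0 -2 -4 -5 -4 -4 -4 -5
113  0  1  2  0 -1 -1  0  0 -1 -1 -1  0  0 -1 -1 -1 -1 -1 -1 -1 -1 -1 -1 -1 -1 -1 -1 -1  2  0  1 -2 -5 -5 -5 -5 -4 -5
114  0 -1  0  0 -2 -1 -2 -2 -1 -1 -1  0  1  0 -1 -2 -1 -1 -2 -1 -2 -2 -2 -1 -1 -1 -1 -1 -1  0  1 -2 -4 -4 -5 -5 -5 -5
115  0  1 -1 -1 -1  0 -1 -2 -2 -2 -1 -3  0  1  0  0 -2 -2 -1 -1 -2 -1 -1 -2 -1 -1 -1 -1 -1  1 -1 -2 -4 -5 -5 -5 -5 -5
116  0  0  0  0 -2 -1 -1 -1 -2 -2 -2 -2 -2 -2  1 -1 -1 -1 -1 -2 -2 -3 -1  0 -1  0  0  0 -1  0 -3 -1 -4 -5 -5 -5 -5 -4
117 -1  0  0 -1 -1  1 -1 -2 -1 -1 -1  0  0 -1  0 -1 -1 -2 -1 -1 -2 -2 -1 -1 -1  1  2  3  1  2  2 -2 -5 -5 -5 -5 -5 -4
118  1  1 -1 -1 -1  1  0 -1 -2 -1 -2 -2 -1 -1 -1 -1 -2 -1 -1 -1 -1 -2 -1  2  2  1  1  1  1  2  0 -3 -5 -4 -5 -5 -5 -5
119  1  0  0 -1  0 -1 -1 -1 -1 -1 -1 -1 -2 -1 -1 -1 -1 -1 -1 -1  0  0  1  0  2  3  0 -1  0  1  0 -3 -5 -4 -5 -4 -5 -6
120 -2  0 -1  0  0 -1  1  0  0 -1 -1 -2 -1 -1 -1 -2 -2  0 -1  1  3  3  1  0  0  3  0  2  1 -3 -2 -3 -5 -5 -5 -5 -5 -5
121  1 -1 -1 -1  1 -1 -1  0  0 -1 
[... 10364 characters left out ...]
  65  97 123 127 126 127 125 127 127 126 126
176  40  43  51  51  48  48  48  48  47  48  47  47  44  40  39  39  39  39  38  41  55  89 114 111 103  99  92  79  69  84 113 124 127 125 126 126 126 126 127 126
177  39  44  49  48  48  48  47  46  46  47  49  46  42  39  39  40  40  39  40  40  52  84 118 126 123 122 119 110 103 110 122 126 126 126 126 126 126 126 126 125
178  38  43  46  47  47  47  47  47  48  49  52  46  42  39  41  40  39  40  39  38  44  70 106 125 127 127 126 125 123 124 126 127 126 126 127 127 127 125 127 126
179  41  40  44  47  47  48  49  46  49  51  50  44  40  40  39  39  40  39  39  39  38  55  90 120 126 127 126 127 126 127 126 127 126 126 126 126 126 126 127 127
```

```bash
cat > fit.py <<'E'
from h import *
from scipy.optimize import least_squares
T=cam(np.load('top0.npz'));S=cam(np.load('side0.npz'))
# y: +left(world), z up ; window frame points, pixel, sigma
w=[(S,.023,.015,310.2,125.6,.5),(S,-.023,.015,321,120.5,.5),(S,.023,-.015,308,132.5,.5),(S,-.023,-.015,318.2,127.5,.5),
(S,.036,.031,309.3,123.2,1),(S,-.036,.031,324.8,115.6,1),
(T,-.036,.031,408.3,171.8,1),(T,-.036,-.031,407.8,176.2,1),(T,.036,.031,385.2,166.2,1)]
def res(p):
    P=padR(p[3],p[4]);return np.array([(proj(C,p[:3]+P@[0,y,z])[0]-[u,v])/s for C,y,z,u,v,s in w])
if __name__=='__main__':
    np.set_printoptions(precision=3,suppress=True)
    for idx in (range(9),range(6),):
        f=lambda p:np.r_[res(p)[list(idx)].ravel(),(p[4]-14)/8]
        r=least_squares(f,[.6,-.33,.2,-14,14],x_scale=[.01,.01,.01,5,5])
        print(r.x,np.sqrt(np.diag(np.linalg.inv(r.jac.T@r.jac))));print(res(r.x))
E
python3 fit.py
```

```text
[  0.616  -0.327   0.192 -20.13   15.705] [0.001 0.002 0.002 1.67  2.002]
[[-0.04   0.178]
 [-0.31  -0.216]
 [ 0.48   0.573]
 [ 1.132 -0.074]
 [-1.158  0.131]
 [ 0.155 -0.535]
 [ 2.09   1.747]
 [-1.594 -2.258]
 [-0.906 -0.875]]
[  0.623  -0.343   0.182 -19.727  18.258] [0.019 0.04  0.027 2.279 2.627]
[[ 0.214  0.352]
 [-0.484  0.019]
 [ 0.192  0.048]
 [ 0.427 -0.527]
 [-0.82   0.4  ]
 [ 0.153 -0.223]
 [ 6.427  0.328]
 [ 2.854 -4.566]
 [ 3.603 -2.042]]
```

```bash
cat >> h.py <<'E'
Wp=np.array([.616,-.327,.192]);Pw=padR(-18.5,15.5)
def tgt(d): return Wp+Pw@[-d-.009,0,-.006]
E
python3 - <<'E'
from plant import robot
from h import *
s=robot.read_state();print(tgt(.16),tgt(.1));togo(s,tgt(.16)+[0,0,.05],Pw)
E
```

```text
[ 0.4630827  -0.27583459  0.14105493] [ 0.51791271 -0.29418045  0.15708923]
shift cm [ -7.4  -50.01   5.02] then turn deg [  1.66 -15.44  12.17] | t 5.4 f [-0.2  0.3 -3.8] open 0.0407
```

```bash
python3 -m inch '[[[0,-2,0,0,0,0,0.6],[0,-3.5,0,0,0,0,0.6],[0,-3.8,0,0,0,0,0.6],[0,-3.8,0,0,0,0,0.6],[0,-3.8,0,0,0,0,0.6]]]'
python3 -m inch '[[[0,-3.8,0,0,0,0,0.6],[0,-3.8,0,0,0,0,0.6],[0,-3.8,0,0,0,0,0.6],[0,-3.8,0,0,0,0,0.6],[0,-3.8,0,0,0,0,0.6]]]'
python3 -m inch '[[[-1.5,-3.8,1,0,0,0,0.6],[-1.5,-3.8,1,0,0,0,0.6],[-2,-3.5,1.5,0,0,0,0.6],[-2,-2,1.5,0,0,0,0.6],[0,0,0,0,0,0,0.6]]]'
python3 - <<'E'
from plant import robot
from h import *
s=robot.read_state();togo(s,tgt(.16)+[0,0,.02],Pw)
E
```

```text
t: 5.9
tool_pos: [0.4242, 0.0601, 0.2393]
orientation: [-0.171, -3.134, 0.0]
force: [1.5, -0.9, -3.9]
opening: 0.0407
t: 6.4
tool_pos: [0.4036, -0.1285, 0.2395]
orientation: [-0.172, -3.134, -0.002]
force: [0.7, -1.0, -3.2]
opening: 0.0407
t: 6.9
tool_pos: [0.4585, -0.2662, 0.1854]
orientation: [-0.175, -3.129, -0.007]
force: [-0.5, 1.0, -3.6]
opening: 0.0411
shift cm [-0.58 -0.92  2.43] then turn deg [  1.81 -15.91  12.  ] | t 6.9 f [-0.5  1.  -3.6] open 0.0411
```

```bash
python3 -m inch '[[[0,0,0,0.6,-5.3,4,0.6],[0,0,0,0.6,-5.3,4,0.6],[0,0,0,0.6,-5.3,4,0.6],[0,0,0,0,0,0,0.6],[0,0,0,0,0,0,0.6]]]'
python3 - <<'E'
from plant import robot
from h import *
s=robot.read_state();togo(s,tgt(.15),Pw)
E
```

```text
t: 7.4
tool_pos: [0.4593, -0.2645, 0.191]
orientation: [0.455, 2.832, -0.066]
force: [0.8, -0.1, -3.2]
opening: 0.0405
shift cm [-0.32 -0.95  5.01] then turn deg [-0.05  0.33  0.25] | t 7.4 f [ 0.8 -0.1 -3.2] open 0.0405
```

```bash
python3 -m inch '[[[0,-0.3,1.5,0,0,0,0.6],[-0.1,-0.3,1.8,0,0,0,0.6],[-0.2,-0.3,1.7,0,0,0,0.6],[0,0,0,0,0,0,0.6],[0,0,0,0,0,0,0.6]]]'
python3 - <<'E'
from plant import robot
from h import *
s=robot.read_state();togo(s,tgt(.10),Pw)
C={n:robot.read_camera(n) for n in('side','top','wrist')}
import pickle;pickle.dump((s,C),open('v3.pkl','wb'))
# overlay predicted window + padlock body outline
Rt=Ro.from_rotvec(s['orientation']).as_matrix()@np.diag([-1.,1,-1]);o=s['tool_pos']-Rt@[.003,0,.014]
box=np.array([[x,y,z] for x in(-.012,.012) for y in(-.025,.025) for z in(0,.046)])@Rt.T+o
win=np.array([[0,y,z] for y,z in((.023,.015),(-.023,.015),(-.023,-.015),(.023,-.015))])@Pw.T+Wp
m=[]
for n,k in(('side',4),('top',4),('wrist',None)):
    K=cam(C[n],s);im=C[n]['image'].copy();pw=proj(K,win);pb=proj(K,box)
    c=np.vstack([pw,pb]).mean(0);print(n,np.round(pw.mean(0)),np.round(pb.mean(0)))
    if k:
        u,v=int(c[0])-50,int(c[1])-38
        im=cv2.resize(im[v:v+75,u:u+100],(400,300),interpolation=cv2.INTER_CUBIC);f=lambda p:(p+.5-[u,v])*4
    else: im=cv2.resize(im,(400,300));f=lambda p:p*400/560
    raw=im.copy()
    cv2.polylines(im,[np.int32(f(pw))],True,(0,255,0),1)
    for a in range(8):
        for b in(1,2,4):
            if not a&b: cv2.line(im,tuple(map(int,f(pb)[a])),tuple(map(int,f(pb)[a|b])),(255,255,0),1)
    m.append(im)
    if n=='side': r0=raw
cv2.imwrite('pics/f2.png',np.vstack([np.hstack([r0,m[0]]),np.hstack(m[1:])]))
E
```

```text
t: 7.9
tool_pos: [0.4737, -0.2791, 0.1447]
orientation: [0.455, 2.831, -0.066]
force: [0.1, 0.1, -3.2]
opening: 0.0408
shift cm [-4.83 -0.05  0.09] then turn deg [-0.03  0.36  0.24] | t 7.9 f [ 0.1  0.1 -3.2] open 0.0408
side [314. 127.] [352. 157.]
top [395. 170.] [378. 226.]
wrist [277. 404.] [278. 234.]
```

View pics/f2.png

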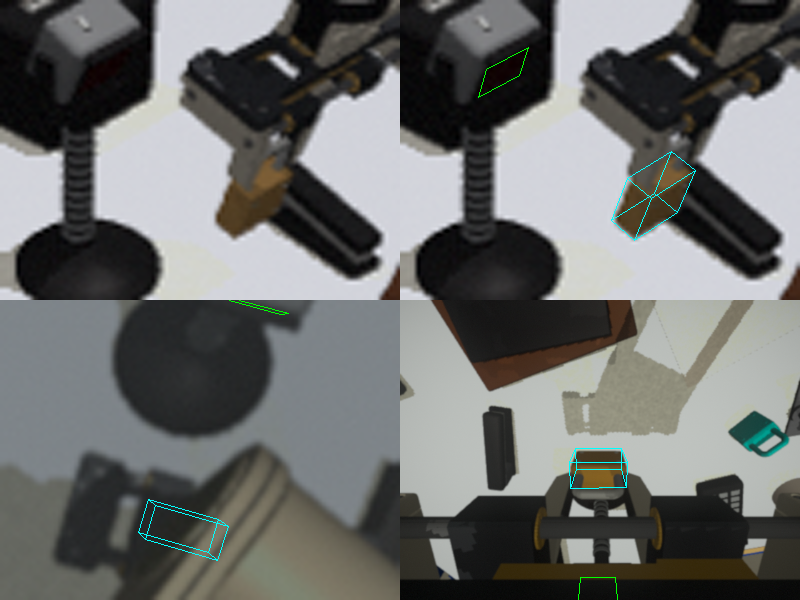

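The predicted outlines match the padlock and the red window in the side view, and the stand lies on the centre line in the wrist view. Going in the last 4.8 cm.

```bash
python3 -m inch '[[[-1,0,0,0,0,0,0.6],[-1.5,0,0,0,0,0,0.6],[-1.3,0,0,0,0,0,0.6],[-0.8,0,0,0,0,0,0.6],[-0.2,0,0,0,0,0,0.6]]]'
python3 -m inch '[[[0,0,0,0,0,0,0.6],[0,0,0,0,0,0,0.6],[0,0,0,0,0,0,0.6],[0,0,0,0,0,0,0.6],[0,0,0,0,0,0,0.6]]]'
python3 - <<'E'
from plant import robot
from h import *
s=robot.read_state();togo(s,tgt(.10),Pw)
c=robot.read_camera('side')
a=c['image'][110:134,298:326].astype(int);b=np.load('side0.npz')['image'][110:134,298:326].astype(int)
print('head pixel change',np.abs(a-b).mean(), np.abs(a-b).max(), 'dq',np.abs(s['dq']).max())
E
```

```text
t: 8.55
tool_pos: [0.5183, -0.2942, 0.1588]
orientation: [0.456, 2.828, -0.068]
force: [-0.1, -0.3, -3.0]
opening: 0.0412
t: 9.05
tool_pos: [0.5169, -0.2937, 0.1578]
orientation: [0.457, 2.829, -0.067]
force: [0.3, -0.3, -3.5]
opening: 0.0407
shift cm [-0.09 -0.01  0.1 ] then turn deg [-0.08  0.47  0.16] | t 9.05 f [ 0.3 -0.3 -3.5] open 0.0407
head pixel change 7.822916666666667 100 dq 0.002979503033643282
```

Run:
```python
from plant import robot
from h import *
c=robot.read_camera('side')['image'].astype(int);b=np.load('side0.npz')['image'].astype(int)
v3=__import__('pickle').load(open('v3.pkl','rb'))[1]['side']['image'].astype(int)
for i in(b,v3,c):
    j=i[118:136,304:324];r=j[...,2]-(j[...,0]+j[...,1])/2;y,x=np.nonzero(r>5);print('red',len(x),x.mean()+304,y.mean()+118)
d=np.abs(c-b).mean(2)[106:138,296:336]
print('\n'.join(''.join('#' if q>40 else '+' if q>10 else '.' for q in r) for r in d))
```

```text
red 55 314.76363636363635 126.43636363636364
red 54 314.85185185185185 126.16666666666667
red 69 316.27536231884056 125.20289855072464
................................++++++++
.......+........................++++++++
.................................+++++++
..................................++++++
.................................+..++..
..............................+#####..+#
............................++++########
.............+..............+++#########
............................++++########
...........................+.##+########
..........................+...+#########
.........................+#+...#########
.........................+##++.#########
..........................+###+#########
..........................##############
.........................+##############
.........................+##+##+########
.........................######+########
.........................######+########
.........................++#############
...........................+###+########
............................+##+########
.............................++#########
...............................#########
................................+#######
...............................++.######
................+..............+++.#####
...............................++++.####
..............................++++++.###
............................+++++++++.+#
..........................+++++++++.++.+
.........................+++++++++++++.#
```

The head's own pixels haven't changed; the difference is only the gripper coming into view on the right. Handing in.

Run:
```python
from plant import robot
print(robot.close_job())
s=robot.read_state();print(s['t'],s['tool_pos'],s['force'],s['opening'])
```

```text
the job is handed in; nothing more can be done
None
the job is handed in; nothing more can be done
```

I lifted the square padlock off the middle hook and carried it to the scanner. I handed the job in at about 9 s, with the padlock still held in front of the window. No verdict was reported.

**Last checks:**
- **Position:** the label should be about 10 cm from the window. The arm was within about 1.5 mm and 0.5° of the target pose, which is yaw −18.5° and lean 15.5°.
- **Window estimate:** I fitted the window's pose from the fixed cameras. It is good to roughly 5 mm and 2–3°. The yaw came out near −20° in the fit and −17° from the top view, so I used a value between them. Outlines predicted from this estimate matched the window and the padlock in the last picture, taken 15 cm out. I viewed no picture after the final approach.
- **Grip:** the tool force stayed steady at the padlock's weight, about −3 N, and the arm was still.
- **Scanner and rack:** the scanner head's visible pixels hadn't changed. In the side picture the gripper only hid the background to its right. I saw no contact with the rack in the readings or pictures, but I didn't take a last look at the other padlocks or the counter items.

**One reading disagreed:** the reported finger opening was about 41 mm on a 50 mm body. The pictures show the fingers on the sides of the body. The reading didn't change during the carry, so I went on without finding the cause.

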